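Tip washed jar lids from the carrier tray onto the lid-sorting ramp

ROBOT

A 6-joint arm with a two-finger parallel gripper is mounted at the origin on the work surface. World frame = base frame: x ahead of the robot, y to its left, z up, the work surface at z = 0. Lengths are in m, angles in rad, forces in N, time in s.
With the tool pointing down it reaches from about 0.425 to 1.125 m from the base axis. Payload 14.9 kg.
Tool frame: the origin (TCP) lies on the mounting face of the last link; the fingertips stand 191 mm ahead of it and the grasp point (between the pads) lies 172 mm ahead of it (bot.pinch_z is the distance from the TCP to the grasp point, in m); z points along the fingers, y is the line along which they close (so a half turn about z gives the same grasp; the last joint's range is limited). The gripper opens to 91 mm and grips with 3 to 60 N. Pads are 32 mm wide; open, the fingers measure 118 mm over their backs; the gripper's body (76 mm by 178 mm) begins 60 mm behind the grasp point.
Start: joints at [1.29, 0.379, 1.734, -0, 1.028, -0.033], TCP at [0.172, 0.679, 0.405] pointing down, gripper open.
Joint ranges: [-2.77, 2.77], [-0.74, 2.19], [0, 2.66], [-1.06, 4.2], [0.31, 2.87], [-3.08, 3.08]. Speed limits (rad/s): [1.89, 1.89, 2.39, 3.14, 3.14, 3.14].

INTERFACE

Orientations are given as a unit quaternion [x, y, z, w].
In Python, from plant import monitor, eyes, close_job, bot gives the robot as it stands.
- The arm moves only by the shell command python3 -m inch 'ROWS' [OPENING] [FORCE]. ROWS is JSON, a list of rows, each a list of 4 numbers: the shift along the tool's x, y, z in mm, then the turn about the tool's z in rad. A call has 1 to 10 rows; each row is the pose to reach, as a shift and turn from the pose commanded when the call began, along the tool's axes at that moment; what a row does not reach only later rows make up. A row lasts 1/12 s, in which the tool goes at most 41.7 mm and 7.16 degrees, less where a joint would pass 70% of its speed; a pose out of reach is approached as far as the arm can. A call with a gripper value outside its range is refused whole. OPENING is the closure, from 0 (fully open) to 1 (shut), set as the call begins (- or left out, the last holds). The fingers move at their own pace and stop on an object; FORCE is the grip in N (left out, the last holds). Time passes only in rows, so rows that repeat a pose let the fingers close. It gives the time, the measured TCP pose, the force, the opening and the grip force at its end, in the units of the state.
- monitor.state(): the state, without advancing time (a new reading comes with each control period).
- eyes.camera(name): name is "scene" or "top" or "wrist"; returns the picture (420x560x3 uint8, blue, green, red); there is no depth.
- eyes.camera_model(name): a dict with "fx", "fy", "cx", "cy" (pixels), "extrinsics" (4x4, takes a point from camera to world coordinates); the wrist camera has in their place "mount" (4x4, takes a point from camera to tool coordinates, whose origin is the TCP and whose axes are the flange's). Camera axes: x right, y down, z forward; pixel columns grow to the right and rows downward; lengths in m; the calibration is good to about 2 mm. The wrist camera is an equidistant fisheye: a pixel r from the principal point sees the ray r / f radians off the axis. A picture is of the moment at which its call begins: read the wrist's pose just before it. camera_model takes no time and is no camera call.
- close_job(): hands the job in; it is judged then, once.
Trained networks look in the newest picture that a camera, given by its name, has taken for a name from the list of things; names that differ only in an ending like _2 or _b are one class to them, and where a whole thing is asked for, a point or a joint stands for the part that bears it (a point fixed in the world has none). Each returns a list of dicts, best first, with "confidence" (0 to 1); they miss things now and then, are a little off and sometimes report something else, mostly with a low value. They report only what shows in the picture. A call takes as long as a camera call. They do not tell look-alikes from the thing itself.
- eyes.recognise(thing, camera): "location" ([column, row] as shares, 0 to 1, of the picture: columns of its width, rows of its height, amid what is visible of it).
- eyes.outline_of(thing, camera): "pixels" (420x560 bool, what is visible of it) and "location" ([column, row] as shares, 0 to 1, of the picture: columns of its width, rows of its height, amid what is visible of it).
- eyes.place_of(thing, camera): "location" ([column, row] as shares, 0 to 1, of the picture: columns of its width, rows of its height: a listed point, or the origin of a listed thing).
The state is a dict: "time": time; "q": joint angles; "joint_velocities": joint speeds; "effort": joint torques, N m; "tool_pos": TCP position; "tool_rot": TCP orientation; "ft_force": force on the tool from outside, world axes, zero at the start; "ft_torque": the same for the moment, N m; "grip_width": opening from 0.0 (shut) to 1.0 (fully open); "grip_force": force on a finger pad.
Only numpy, scipy, OpenCV 4.12 (cv2) and the standard library are available. Lean on these libraries where they do the work, as an engineer would, in place of code of your own. Each camera call takes 0.05 s, during which the arm holds its last target. There are 200 camera calls.

TASK

Lift the carrier tray of washed jar lids by its handle, bring its open end close over the head of the sorting ramp and tip it so that the lids slide down the ramp: the small ones must drop through the first hole, the large one into the second. Then set the empty tray back on the drain mat, standing level, in the middle and lengthwise. Do not touch the clean lids with the gripper, and do not disturb the things around.

Things in the scene. Friction and masses are not known exactly. Their poses are not given: they have to be found in the camera images.
- tray_grip (a point): Grey plastic carrier tray, 270 mm long (x), 104 mm wide, shallow (26 mm sides and back), with no wall at its +x end, where the lids slide out. Across its middle an arched handle: a bar 12 mm thick along x, 26 mm tall, 106 mm long in y, on two 6 mm side posts. Point: middle of the bar, 69 mm above the tray's underside. x = pouring direction, z up. 320 g empty
- tray_lip (a point): Middle of the tray's open end at floor level: +135 mm in x and 65 mm below the handle point, 4 mm above the tray's underside. Lids on the tray floor start to slide when the tray is tipped by about 20 to 25 degrees, all of them by 28; tipped abruptly or from high up they may skip a hole or leap the rails
- lid_small1_mid (a point): white plastic screw lid, upside up, a plain flat disc with a ribbed rim, 63 mm in diameter and 18 mm high, 22 g; point at its centre, 9 mm above its underside, z axis = its axis. Starts lying on the tray floor, the three lids in a row along the tray in any order
- lid_small2_mid (a point): white plastic screw lid, upside up, a plain flat disc with a ribbed rim, 63 mm in diameter and 18 mm high, 22 g; point at its centre, 9 mm above its underside, z axis = its axis. Starts lying in the tray, like the other
- lid_large_mid (a point): white plastic screw lid, upside up, a plain flat disc with a ribbed rim, 89 mm in diameter and 18 mm high, 42 g; point at its centre, 9 mm above its underside, z axis = its axis. Starts lying in the tray
- sorter: Steel lid-sorting ramp, fixed to the bench: a deck sloping down at 19 degrees towards its +x, 95 mm wide between rails 26 mm high that flare to about 137 mm apart at the head. Origin on the bench below the middle of the deck's upper edge, which is 160 mm high; the deck is 53 mm high at the end stop (x = 311 mm). y across, z up. Lids slide down it by themselves. 320 mm long, 148 mm wide at the head
- feed (a point): Point on the deck at the ramp's head, mid-width, 28 mm down-ramp of the upper edge, 150 mm above the bench: where the lids are fed on. Axes as the sorter. The tray's open end fits between the flared guides here, with about 10 mm to spare on each side
- hole_small (a point): Middle of the first opening in the deck, 88 mm along the slope by 70 mm across, 110 mm above the bench: lids of 63 mm fall through it into a bin with a floor 5 mm above the bench, x = 100 to 195 mm from the sorter's origin; the 89 mm lid passes over it. Axes as the sorter
- hole_large (a point): Middle of the second opening, 113 mm along the slope and the whole 95 mm across, 71 mm above the bench, ending at the end stop: a pocket 30 mm deep, its floor parallel to the deck, for the 89 mm lid. Axes as the sorter
- mat: Grey rubber drain mat fixed on the bench, 360 mm (x) by 190 mm (y), 4 mm thick, on which the tray stands, lengthwise along x; origin at the middle of its underside
- reagent_bottle_mid (a point): Bystander: amber bottle with black cap, 68 mm in diameter, 165 mm tall; point on its axis 80 mm above the bench
- spray_bottle_mid (a point): Bystander: clear bottle with white cap, 60 mm in diameter, 150 mm tall; point on its axis 70 mm above the bench
- open_jar_mid (a point): Bystander: white open jar, 88 mm in diameter, 100 mm tall; point on its axis 50 mm above the bench
Things that resemble listed ones, but are neither listed nor needed, are in the scene too. What is shaped like the part that bears lid_large_mid but pink is not meant.

How it is judged:
By the outcome, as a careful person would: the job done as asked, in the order asked, and still so for the second after the job is handed in, with the robot touching nothing.
It also fails if it takes over 54 s, if anything falls off the work surface, if the arm or the gripper's body presses on something with over 40 N, if the wrist force passes 120 N, or if a joint passes its speed limit or range.

## Working session

There is one attempt and no reset: what is moved stays moved. The work goes in short steps, Python scripts to look and compute and a shell command to move; the robot and the scene stay as the last step left them, time stands still between calls to the robot, and variables do not carry over. Pictures are saved under pics/ and viewed, at most 10 in all, crops included, and the job is handed in when it is done.

```bash
ls; mkdir -p pics; python3 -m inch --help 2>&1 | head -40
cat > h.py <<'E'
import numpy as np, cv2
from plant import monitor, eyes, close_job, bot
from scipy.spatial.transform import Rotation as R
def ray(cam,loc,st=None):
    m=eyes.camera_model(cam); u,v=loc[0]*560,loc[1]*420
    x,y=(u-m['cx'])/m['fx'],(v-m['cy'])/m['fy']
    if cam=='wrist':
        T=np.eye(4);T[:3,:3]=R.from_quat(st['tool_rot']).as_matrix();T[:3,3]=st['tool_pos']
        T=T@np.array(m['mount']); t=np.hypot(x,y); d=np.array([x/t*np.sin(t),y/t*np.sin(t),np.cos(t)])
    else: T=np.array(m['extrinsics']); d=np.array([x,y,1.])
    d=T[:3,:3]@d; return T[:3,3],d/np.linalg.norm(d)
def atz(cam,loc,z,st=None):
    o,d=ray(cam,loc,st); return o+d*(z-o[2])/d[2]
def tri(rays):
    A=sum(np.eye(3)-np.outer(d,d) for o,d in rays); b=sum((np.eye(3)-np.outer(d,d))@o for o,d in rays)
    p=np.linalg.solve(A,b); return p,[float(np.linalg.norm(np.cross(p-o,d))) for o,d in rays]
E
python3 - <<'E'
from h import *
ims=[]
for c in ('scene','top'):
    im=eyes.camera(c); cv2.imwrite(f'pics/{c}0.png',im)
np.set_printoptions(precision=3,suppress=True)
for n in ['tray_grip','tray_lip','feed','hole_small','hole_large','sorter','mat','lid_small1_mid','lid_large_mid','reagent_bottle_mid','spray_bottle_mid','open_jar_mid']:
    r={c:eyes.place_of(n,c) for c in('scene','top')}
    print(n)
    for a in r['scene'][:2]:
        for b in r['top'][:3]:
            p,e=tri([ray('scene',a['location']),ray('top',b['location'])])
            print('  ',p,round(a['confidence'],2),round(b['confidence'],2),'err',np.round(e,4),np.round(np.array(b['location'])*[560,420]))
s=monitor.state();print(s['time'],s['tool_rot'])
print([x for x in dir(bot) if x[0]!='_'])
E
```

```text
pics
invalid input: not JSON, or not a number
tray_grip
   [0.432 0.277 0.07 ] 0.84 0.86 err [0.004 0.004] [193. 269.]
tray_lip
   [0.464 0.146 0.008] 0.75 0.96 err [0.002 0.002] [251. 256.]
feed
   [ 0.548 -0.075  0.143] 0.9 0.94 err [0.004 0.004] [351. 212.]
hole_small
   [ 0.534 -0.198  0.114] 0.76 0.82 err [0.001 0.001] [403. 221.]
   [0.543 0.062 0.155] 0.33 0.82 err [0.237 0.237] [403. 221.]
hole_large
   [ 0.533 -0.3    0.081] 0.64 0.58 err [0.003 0.003] [444. 223.]
sorter
   [ 0.546 -0.049 -0.003] 0.83 0.59 err [0.003 0.003] [330. 223.]
mat
   [0.543 0.068 0.156] 0.61 0.46 err [0.234 0.234] [399. 220.]
   [0.445 0.288 0.008] 0.61 0.34 err [0.009 0.009] [189. 265.]
lid_small1_mid
   [0.431 0.357 0.018] 0.83 0.62 err [0.002 0.002] [163. 270.]
lid_large_mid
   [ 0.336  0.018 -0.27 ] 0.83 0.86 err [0.074 0.074] [322. 300.]
   [ 0.48   0.173 -0.124] 0.83 0.84 err [0.041 0.041] [230. 259.]
   [0.648 0.175 0.009] 0.83 0.64 err [0. 0.] [240. 183.]
   [ 0.346  0.078 -0.063] 0.69 0.86 err [0.11 0.11] [322. 300.]
   [0.457 0.202 0.011] 0.69 0.84 err [0.006 0.006] [230. 259.]
   [0.614 0.199 0.117] 0.69 0.64 err [0.035 0.035] [240. 183.]
reagent_bottle_mid
   [0.758 0.101 0.084] 0.91 0.85 err [0.001 0.001] [269. 131.]
   [0.759 0.193 0.055] 0.53 0.85 err [0.094 0.094] [269. 131.]
spray_bottle_mid
   [ 0.75  -0.057  0.075] 0.75 0.83 err [0.004 0.004] [335. 134.]
   [ 0.552 -0.219 -0.105] 0.75 0.19 err [0.036 0.036] [398. 222.]
open_jar_mid
   [0.757 0.091 0.299] 0.44 0.56 err [0.169 0.169] [197. 140.]
1.3 [ 0.124  0.992 -0.    -0.   ]
['MotionError', 'pinch_z']
```

View pics/scene0.png

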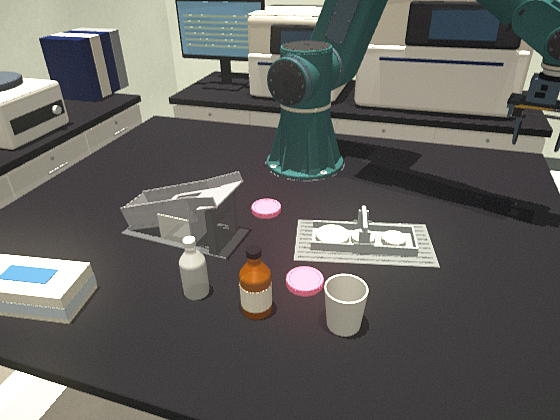

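View pics/top0.png

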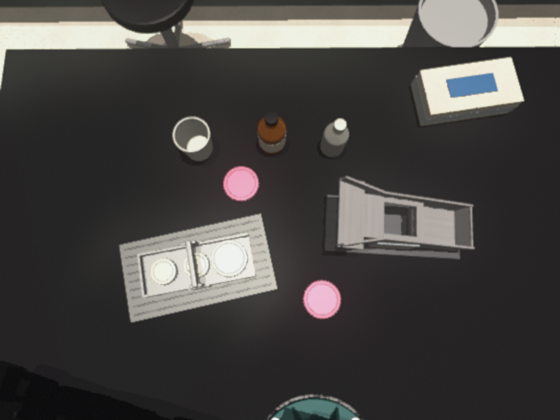

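The top view shows the tray on its mat at px (130–270, 225–315), with the small lids at (163,271) and (197,265) and the large one at (230,259). The ramp head is at (340,215), running right, and the pink decoys are at (241,183) and (322,300). The scene view agrees with this.

The moves only allow a turn about tool z, so I first need to know how the arm behaves at the edge of its reach. I'll test that in free air.

```bash
python3 -m inch '[[0,41,0,0],[0,82,0,0],[0,123,0,0],[0,164,0,0],[0,205,0,0],[0,246,0,0],[0,287,0,0],[0,328,0,0],[0,369,0,0],[0,410,0,0]]' 0.5; python3 -m inch '[[0,41,0,0],[0,82,0,0],[0,123,0,0],[0,164,0,0],[0,205,0,0],[0,205,0,0]]'; python3 -c "
from h import *
s=monitor.state();print(s)"
```

```text
time: 2.13
tool_pos: [0.2669, 1.0547, 0.4046]
tool_rot: [0.124, 0.992, -0.0, -0.0]
ft_force: [0.2, 0.7, 0.8]
grip_width: 0.501
grip_force: 0.0
time: 2.63
tool_pos: [0.2816, 1.1126, 0.3871]
tool_rot: [0.124, 0.992, 0.009, 0.001]
ft_force: [-0.7, -0.4, 1.0]
grip_width: 0.499
grip_force: 0.0
{'time': 2.6333, 'q': array([ 1.30257089e+00,  1.40504814e+00,  4.59244710e-03,  5.10182732e-04,
        1.71292209e+00, -2.03455621e-02]), 'joint_velocities': array([-0.00010854, -0.0572271 , -0.06281169,  0.00116814, -0.04537793,
        0.00047832]), 'effort': array([ 2.54401955e-02, -1.37280793e+02, -5.15500116e+01,  7.95526640e-02,
        3.94376395e-01,  1.70978939e-03]), 'tool_pos': array([0.281594  , 1.11260849, 0.38706647]), 'tool_rot': array([0.12357903, 0.99228908, 0.00945223, 0.00111855]), 'ft_force': array([-0.6624089 , -0.36976919,  0.97791193]), 'ft_torque': array([ 0.00147535, -0.02932189, -0.02157381]), 'grip_force': 0.0, 'grip_width': 0.49855905118733024}
```

```bash
python3 -m inch '[[0,400,0,0],[0,400,0,0],[0,400,0,0],[0,400,0,0]]'; python3 -m inch '[[0,400,-300,0],[0,400,-300,0],[0,400,-300,0],[0,400,-300,0]]'; python3 -c "
from h import *
s=monitor.state();print(s['q'],s['q'][[1,2,4]].sum())"
```

```text
time: 2.97
tool_pos: [0.2824, 1.1156, 0.3849]
tool_rot: [0.124, 0.992, 0.027, 0.003]
ft_force: [0.0, -0.3, 0.5]
grip_width: 0.501
grip_force: 0.0
time: 3.3
tool_pos: [0.2797, 1.1051, 0.4639]
tool_rot: [0.123, 0.992, 0.039, 0.005]
ft_force: [-0.3, -0.5, 0.5]
grip_width: 0.499
grip_force: 0.0
[ 1.30239833e+00  1.33977665e+00  9.95315977e-04  1.57644368e-03
  1.72253395e+00 -2.03175701e-02] 3.063305920055293
```

```bash
python3 -m inch '[[0,400,-150,0],[0,400,-150,0],[0,400,-150,0],[0,400,-150,0],[0,400,-150,0],[0,400,-150,0]]'; python3 -m inch '[[0,-40,0,0],[0,-80,0,0],[0,-120,0,0],[0,-120,0,0]]'; python3 -c "
from h import *
s=monitor.state();print(s['q'],s['q'][[1,2,4]].sum())"
```

```text
time: 3.8
tool_pos: [0.278, 1.0985, 0.5034]
tool_rot: [0.123, 0.991, 0.05, 0.006]
ft_force: [0.1, -0.3, 0.2]
grip_width: 0.499
grip_force: 0.0
time: 4.13
tool_pos: [0.2642, 1.0431, 0.4981]
tool_rot: [0.123, 0.991, 0.05, 0.006]
ft_force: [0.1, 1.8, 0.9]
grip_width: 0.497
grip_force: 0.0
[ 1.30090987  1.0017013   0.56559022  0.00220515  1.47420829 -0.02219354] 3.0414998161710765
```

```bash
cat > kin.py <<'E'
import numpy as np
from scipy.optimize import least_squares
from scipy.spatial.transform import Rotation as R
LO=np.array([-2.77,-.74,0,-1.06,.31,-3.08]);HI=np.array([2.77,2.19,2.66,4.2,2.87,3.08])
P=None
def fk(q,P):
    a,h,L1,e,L2,L6=P
    Z=lambda t:R.from_euler('z',t);Y=lambda t:R.from_euler('y',t)
    r=Z(q[0]);p=r.apply([a,0,h]);r=r*Y(q[1]);p=p+r.apply([0,0,L1]);r=r*Y(q[2]);p=p+r.apply([e,0,L2])
    r=r*Z(q[3])*Y(q[4]);p=p+r.apply([0,0,L6]);return p,r*Z(q[5])
D=[([1.29,.379,1.734,0,1.028,-.033],[.172,.679,.405]),
([1.30257,1.405048,.004592,.00051,1.712922,-.020346],[.281594,1.112608,.387066]),
([1.302398,1.339777,.000995,.001576,1.722534,-.020318],[.2797,1.1051,.4639]),
([1.30091,1.001701,.56559,.002205,1.474208,-.022194],[.2642,1.0431,.4981])]
f=lambda P:np.r_[np.concatenate([fk(q,P)[0]-p for q,p in D]),1e-3*(P-[0,.4,.6,0,.55,.1])]
s=least_squares(f,[0,.4,.6,0,.55,.1]);P=s.x
if __name__=='__main__':
    print(P.round(4),np.abs(s.fun[:12]).max())
    p,r=fk(D[1][0],P);print(r.as_quat(),'meas .12358 .99229 .00945 .00112')
E
python3 kin.py
```

```text
[0.0018 0.3395 0.5495 0.0406 0.602  0.0995] 0.022689049744231915
[-0.61427058  0.78903806  0.00589293  0.007475  ] meas .12358 .99229 .00945 .00112
```

```bash
python3 - <<'E'
s=open('kin.py').read()
s=s.replace("a,h,L1,e,L2,L6=P","a,h,L1,e,L2,L6,b=P").replace("[a,0,h]","[a,b,h]").replace("Z(q[5])","Z(q[5]-YO)").replace("P=None","P=None;YO=-np.pi/2").replace("[0,.4,.6,0,.55,.1]","[0,.4,.6,0,.55,.1,.02]")
s+='''
def ik_step(q,p,r,w=1.0):
    def g(x):
        pp,rr=fk(x,P);return np.r_[pp-p,w*(rr*r.inv()).as_rotvec()]
    return least_squares(g,np.clip(q,LO+1e-6,HI-1e-6),bounds=(LO,HI)).x
def sim(q,rows,w=1.0,verbose=0):
    """rows in tool frame of call begin; commanded pose = reached FK"""
    p0,r0=fk(q,P);p,r=p0,r0
    for x in rows:
        tp=p0+r0.apply(np.array(x[:3])/1e3);tr=r0*R.from_euler('z',x[3])
        d=tp-p;n=np.linalg.norm(d);v=(tr*r.inv()).as_rotvec();m=np.linalg.norm(v)
        k=min(1,.0417/max(n,1e-9),.125/max(m,1e-9))
        q=ik_step(q,p+d*k,R.from_rotvec(v*k)*r,w);p,r=fk(q,P)
        if verbose: print(q.round(2),p.round(3),-r.as_matrix()[:,2].round(3))
    return q
'''
open('kin.py','w').write(s)
E
cat >> kin.py <<'E'
if __name__=='__main__':
    for w in (.3,.5,1.):
        q=np.array(D[1][0]);out=[]
        for rows in ([[0,400,0,0]]*4,[[0,400,-300,0]]*4,[[0,400,-150,0]]*6):
            q=sim(q,rows,w);p,r=fk(q,P);out.append((p.round(3),r.as_quat().round(3)))
        print(w,out)
E
python3 kin.py
```

```text
[0.0008 0.3174 0.5506 0.0413 0.6033 0.0772 0.0232] 0.00028111367726926795
[0.12357927 0.99228905 0.00945255 0.0011187 ] meas .12358 .99229 .00945 .00112
0.3 [(array([0.284, 1.123, 0.374]), array([0.123, 0.99 , 0.066, 0.008])), (array([0.283, 1.117, 0.462]), array([0.123, 0.986, 0.116, 0.014])), (array([0.282, 1.113, 0.534]), array([0.121, 0.974, 0.19 , 0.024]))]
0.5 [(array([0.283, 1.118, 0.373]), array([0.124, 0.992, 0.031, 0.004])), (array([0.281, 1.109, 0.451]), array([0.123, 0.991, 0.05 , 0.006])), (array([0.279, 1.104, 0.5  ]), array([0.123, 0.989, 0.079, 0.01 ]))]
1.0 [(array([0.282, 1.115, 0.373]), array([0.124, 0.992, 0.015, 0.002])), (array([0.28 , 1.105, 0.447]), array([0.124, 0.992, 0.02 , 0.002])), (array([0.278, 1.099, 0.485]), array([0.124, 0.992, 0.027, 0.003]))]
```

```bash
cat > t.py <<'E'
from kin import *
for sgn in (1,-1):
  for xx in (.45,.6,.75):
    # find q tool-down at q6 = sgn*3.0
    yaw0=sgn*3.0
    best=least_squares(lambda x:np.r_[fk(x,P)[0]-[xx,.05,.4],10*(fk(x,P)[1].as_matrix()[:2,2]),x[5]-yaw0],[0,.3,1.9,0,1.,yaw0]).x
    for w in (.5,):
        print('sgn',sgn,xx,best.round(2)); sim(best,[[0,0,0,sgn*3.]]*0+[[0,0,0,s*1.5] for s in [sgn]*1 for _ in range(8)],w,1)
E
python3 t.py | grep -v '^0\|^1\.0'
```

```text
sgn 1 0.45 [ 0.06 -0.02  2.22  0.    0.94  3.  ]
[ 0.04 -0.02  2.22  0.02  0.94  3.08] [0.45  0.042 0.4  ] [ 0.    -0.013  1.   ]
[-0.02 -0.02  2.23  0.06  0.93  3.08] [0.45  0.019 0.398] [-0.003 -0.05   0.999]
[-0.07 -0.02  2.24  0.11  0.92  3.08] [ 0.448 -0.002  0.395] [-0.011 -0.086  0.996]
[-0.12 -0.02  2.24  0.15  0.91  3.08] [ 0.446 -0.022  0.391] [-0.025 -0.119  0.993]
[-0.17 -0.01  2.25  0.2   0.89  3.08] [ 0.442 -0.04   0.385] [-0.042 -0.149  0.988]
[-0.21 -0.01  2.27  0.24  0.87  3.08] [ 0.437 -0.056  0.378] [-0.063 -0.176  0.982]
[-0.25 -0.    2.28  0.29  0.85  3.08] [ 0.432 -0.07   0.37 ] [-0.088 -0.2    0.976]
[-0.29  0.01  2.29  0.34  0.82  3.08] [ 0.426 -0.081  0.36 ] [-0.114 -0.219  0.969]
sgn 1 0.6 [0.04 0.23 1.94 0.   0.97 3.  ]
[0.03 0.23 1.94 0.02 0.97 3.08] [0.6   0.042 0.4  ] [ 0.    -0.016  1.   ]
[-0.01  0.23  1.95  0.07  0.96  3.08] [0.599 0.02  0.398] [-0.004 -0.058  0.998]
[-0.05  0.23  1.95  0.12  0.95  3.08] [0.597 0.    0.394] [-0.014 -0.099  0.995]
[-0.09  0.23  1.96  0.17  0.93  3.08] [ 0.594 -0.018  0.389] [-0.029 -0.137  0.99 ]
[-0.12  0.24  1.98  0.
[... 2412 characters left out ...]
9]
sgn -1 0.75 [ 0.04  0.46  1.62 -0.    1.06 -3.  ]
[ 0.05  0.46  1.62 -0.02  1.06 -3.08] [0.75  0.058 0.4  ] [-0.001  0.016  1.   ]
[ 0.08  0.46  1.63 -0.07  1.05 -3.08] [0.747 0.079 0.398] [-0.009  0.059  0.998]
[ 0.11  0.46  1.63 -0.12  1.04 -3.08] [0.743 0.099 0.395] [-0.021  0.1    0.995]
[ 0.14  0.46  1.64 -0.17  1.02 -3.08] [0.738 0.117 0.39 ] [-0.038  0.138  0.99 ]
[ 0.17  0.46  1.65 -0.21  1.   -3.08] [0.732 0.133 0.384] [-0.059  0.173  0.983]
[ 0.19  0.47  1.67 -0.26  0.98 -3.08] [0.725 0.146 0.378] [-0.083  0.203  0.976]
[ 0.21  0.47  1.68 -0.31  0.95 -3.08] [0.718 0.158 0.37 ] [-0.109  0.23   0.967]
[ 0.23  0.47  1.7  -0.36  0.92 -3.08] [0.711 0.167 0.362] [-0.138  0.253  0.957]
```

```bash
cat > go.py <<'E'
"""go.py x y z yawdeg [grasp]: shift+turn to bring TCP (or grasp point) there with tool-y heading yaw"""
import sys
from h import *
from kin import fk,P
x=list(map(float,sys.argv[1:5])); s=monitor.state(); r=R.from_quat(s['tool_rot']); M=r.as_matrix(); p=np.array(s['tool_pos'])
if len(sys.argv)>5: p=p+bot.pinch_z*M[:,2]
d=M.T@(np.array(x[:3])-p)*1e3
hd=np.arctan2(M[1,1],M[0,1]); f=lambda t:(lambda m:np.arctan2(m[1,1],m[0,1]))((r*R.from_euler('z',t)).as_matrix())
w=lambda a:(a+np.pi)%(2*np.pi)-np.pi
t=0
for _ in range(20): t+=w(f(t)-np.radians(x[3]))
print('row',d.round(1),round(w(t),3),'or',round(w(t)-np.sign(w(t))*2*np.pi,3),'| q',s['q'].round(2),'u',(-M[:,2]).round(3),'hd',round(np.degrees(hd),1),'p',p.round(4),'t',round(s['time'],2),'F',np.round(s['ft_force'],1),'grip',round(s['grip_width'],3),round(s['grip_force'],1))
E
python3 go.py 0.55 -0.12 0.5 162
```

```text
row [ -562.3 -1052.   -107.6] -1.504 or 4.779 | q [ 1.3   1.    0.57  0.    1.47 -0.02] u [-0.025 -0.097  0.995] hd 75.8 p [0.2642 1.0431 0.4981] t 4.13 F [0.1 1.8 0.9] grip 0.497 0.0
```

```bash
python3 -m inch '[[-560,-1060,-110,-1.52],[-560,-1060,-110,-1.52],[-560,-1060,-110,-1.52],[-560,-1060,-110,-1.52],[-560,-1060,-110,-1.52],[-560,-1060,-110,-1.52],[-560,-1060,-110,-1.52],[-560,-1060,-110,-1.52],[-560,-1060,-110,-1.52],[-560,-1060,-110,-1.52]]'; python3 go.py 0.55 -0.12 0.5 162
```

```text
time: 4.97
tool_pos: [0.3595, 0.6488, 0.5004]
tool_rot: [-0.467, 0.883, 0.037, 0.034]
ft_force: [0.7, 0.5, 0.2]
grip_width: 0.499
grip_force: 0.0
row [ 525.5 -588.5  -69.7] -0.282 or 6.001 | q [ 1.03  0.35  1.6   0.03  1.1  -1.53] u [-0.025 -0.097  0.995] hd 145.9 p [0.3595 0.6488 0.5004] t 4.97 F [0.7 0.5 0.2] grip 0.499 0.0
```

```bash
python3 -m inch '[[525,-588,-70,-0.3],[525,-588,-70,-0.3],[525,-588,-70,-0.3],[525,-588,-70,-0.3],[525,-588,-70,-0.3],[525,-588,-70,-0.3],[525,-588,-70,-0.3],[525,-588,-70,-0.3],[525,-588,-70,-0.3],[525,-588,-70,-0.3]]'; python3 go.py 0.55 -0.12 0.5 162
```

```text
time: 5.8
tool_pos: [0.457, 0.2439, 0.5005]
tool_rot: [-0.592, 0.805, 0.032, 0.039]
ft_force: [0.9, 0.4, -0.2]
grip_width: 0.501
grip_force: 0.0
row [ 318.  -197.2  -32.6] 0.012 or -6.272 | q [ 0.43 -0.03  2.04  0.09  1.08 -2.44] u [-0.025 -0.097  0.995] hd 162.7 p [0.457  0.2439 0.5005] t 5.8 F [ 0.9  0.4 -0.2] grip 0.501 0.0
```

```bash
python3 -m inch '[[318,-197,-32,0],[318,-197,-32,0],[318,-197,-32,0],[318,-197,-32,0],[318,-197,-32,0],[318,-197,-32,0],[318,-197,-32,0],[318,-197,-32,0],[318,-197,-32,0],[318,-197,-32,0]]'; python3 go.py 0.55 -0.12 0.5 162;python3 -m inch '[[0,0,0,-1.5],[0,0,0,-1.5],[0,0,0,-1.5]]'; python3 go.py 0.55 -0.12 0.5 162
```

```text
time: 6.63
tool_pos: [0.5558, -0.102, 0.5014]
tool_rot: [-0.579, 0.814, 0.024, 0.029]
ft_force: [0.9, 0.7, -0.3]
grip_width: 0.503
grip_force: 0.0
row [18.9 -0.4 -0. ] -0.019 or 6.264 | q [-0.23  0.06  1.94  0.08  1.14 -3.08] u [-0.02  -0.073  0.997] hd 160.9 p [ 0.5558 -0.102   0.5014] t 6.63 F [ 0.9  0.7 -0.3] grip 0.503 0.0
time: 6.88
tool_pos: [0.56, -0.0348, 0.4969]
tool_rot: [-0.662, 0.749, -0.033, -0.019]
ft_force: [0.7, -0.0, 0.4]
grip_width: 0.501
grip_force: 0.0
row [85.8 -0.5  3.2] 0.193 or -6.091 | q [-0.09  0.05  1.95 -0.08  1.11 -3.08] u [-0.015  0.076  0.997] hd 173.0 p [ 0.56   -0.0348  0.4969] t 6.88 F [ 0.7 -0.   0.4] grip 0.501 0.0
```

```bash
T='' ; python3 go.py 0.48 0.2 0.5 162; python3 -m inch '[[0,0,0,1.25],[0,0,0,1.25],[0,0,0,1.25],[0,0,0,1.25],[0,0,0,1.25],[0,0,0,1.25],[0,0,0,1.25],[0,0,0,1.25],[0,0,0,1.25],[0,0,0,1.25]]';python3 -m inch '[[0,0,0,1.25],[0,0,0,1.25],[0,0,0,1.25],[0,0,0,1.25],[0,0,0,1.25],[0,0,0,1.25],[0,0,0,1.25],[0,0,0,1.25],[0,0,0,1.25],[0,0,0,1.25]]'; python3 go.py 0.48 0.2 0.5 162
```

```text
row [-222.3  107.8  -22.1] 0.193 or -6.091 | q [-0.09  0.05  1.95 -0.08  1.11 -3.08] u [-0.015  0.076  0.997] hd 173.0 p [ 0.56   -0.0348  0.4969] t 6.88 F [ 0.7 -0.   0.4] grip 0.501 0.0
time: 7.72
tool_pos: [0.5596, -0.0356, 0.4966]
tool_rot: [-0.094, 0.995, -0.037, 0.004]
ft_force: [-0.2, 0.0, 0.2]
grip_width: 0.502
grip_force: 0.0
time: 8.55
tool_pos: [0.5596, -0.0355, 0.4966]
tool_rot: [0.506, 0.862, -0.028, 0.025]
ft_force: [0.3, -0.1, 0.3]
grip_width: 0.5
grip_force: 0.0
row [243.6  45.1 -21.8] -2.316 or 3.967 | q [-0.1   0.05  1.96 -0.08  1.11 -0.57] u [-0.014  0.073  0.997] hd 29.2 p [ 0.5596 -0.0355  0.4966] t 8.55 F [ 0.3 -0.1  0.3] grip 0.5 0.0
```

```bash
python3 -m inch '[[170,40,-15,1.25],[170,40,-15,1.25],[170,40,-15,1.25],[170,40,-15,1.25],[170,40,-15,1.25],[170,40,-15,1.25],[170,40,-15,1.25],[170,40,-15,1.25],[170,40,-15,1.25],[170,40,-15,1.25]]';python3 -m inch '[[0,0,0,1.25],[0,0,0,1.25],[0,0,0,1.25],[0,0,0,1.25],[0,0,0,1.25],[0,0,0,1.25],[0,0,0,1.25],[0,0,0,1.25],[0,0,0,1.25],[0,0,0,1.25]]' | head -0; python3 go.py 0.48 0.2 0.5 162
```

```text
time: 9.38
tool_pos: [0.5104, 0.1327, 0.4986]
tool_rot: [0.906, 0.422, -0.009, 0.036]
ft_force: [0.3, 0.7, 0.3]
grip_width: 0.499
grip_force: 0.0
row [-53.  -51.1  -6.8] 1.508 or -4.775 | q [ 0.22 -0.    2.01 -0.08  1.14  2.2 ] u [-0.014  0.073  0.997] hd -111.7 p [0.5104 0.1326 0.4986] t 10.22 F [-0.5  0.2 -0.5] grip 0.502 0.0Exception ignored on flushing sys.stdout:
BrokenPipeError: [Errno 32] Broken pipe
```

```bash
python3 -m inch '[[0,0,0,1.0],[0,0,0,1.0],[0,0,0,1.0],[0,0,0,1.0],[0,0,0,1.0],[0,0,0,1.0],[0,0,0,1.0],[0,0,0,1.0],[0,0,0,1.0]]' >/dev/null; python3 go.py 0.48 0.2 0.5 -76
```

```text
row [-107.1   11.3   -3.6] -1.583 or 4.7 | q [ 0.15 -0.01  2.02 -0.04  1.14  3.08] u [-0.009  0.036  0.999] hd -166.7 p [0.5157 0.0983 0.5004] t 10.97 F [0.1 0.5 0.1] grip 0.5 0.0
```

One more small push, then on to the tray, turning to its heading.

```bash
python3 -m inch '[[0,0,0,0.12],[0,0,0,0.12]]' >/dev/null; python3 go.py 0.43 0.26 0.45 -76
```

```text
row [-204.8   58.8   49.6] -1.666 or 4.617 | q [ 0.08 -0.02  2.02 -0.    1.13  3.08] u [-0.007  0.001  1.   ] hd -171.5 p [0.5182 0.0663 0.5004] t 11.13 F [-0.2  0.7 -0.1] grip 0.505 0.0
```

```bash
python3 -m inch '[[-205,59,50,-1.66],[-205,59,50,-1.66],[-205,59,50,-1.66],[-205,59,50,-1.66],[-205,59,50,-1.66],[-205,59,50,-1.66],[-205,59,50,-1.66],[-205,59,50,-1.66],[-205,59,50,-1.66],[-205,59,50,-1.66]]' >/dev/null; python3 -m inch '[[0,0,0,-0.41],[0,0,0,-0.41],[0,0,0,-0.41],[0,0,0,-0.41]]' >/dev/null; python3 go.py 0.43 0.277 0.073 -76 g
python3 - <<'E'
from h import *
np.set_printoptions(precision=4,suppress=True)
s=monitor.state(); im=eyes.camera('wrist'); cv2.imwrite('pics/w1.png',im); eyes.camera('top')
for n,z in [('tray_grip',.073),('tray_lip',.008),('mat',0),('feed',.15),('hole_small',.11),('hole_large',.071)]:
    a=eyes.place_of(n,'wrist')[:1]; b=eyes.place_of(n,'top')[:1]; c=eyes.place_of(n,'scene')[:1]
    rs=[]
    for q,cam in((a,'wrist'),(b,'top'),(c,'scene')):
        if q:
            rs.append(ray(cam,q[0]['location'],s)); print(n,cam,atz(cam,q[0]['location'],z,s),round(q[0]['confidence'],2))
    if len(rs)>1: print('   tri',*tri(rs))
E
```

```text
row [  3.  -15.6 204.2] 0.007 or -6.276 | q [ 0.5   0.    2.1  -0.01  1.03  1.83] u [-0.007  0.003  1.   ] hd -75.6 p [0.4296 0.2617 0.2772] t 12.3 F [-0.5  0.1  0.6] grip 0.499 0.0
tray_grip wrist [0.4407 0.2795 0.073 ] 0.57
tray_grip scene [0.4346 0.2804 0.073 ] 0.84
   tri [0.4412 0.2803 0.0771] [0.0007396882472396249, 0.0007396882472396315]
tray_lip wrist [0.4679 0.144  0.008 ] 0.81
tray_lip top [0.4662 0.1491 0.008 ] 0.93
tray_lip scene [0.4626 0.1477 0.008 ] 0.75
   tri [0.4671 0.1477 0.012 ] [0.002572446697309952, 0.0016968483319781376, 0.0013005080733513197]
mat scene [0.4388 0.2784 0.    ] 0.61
feed top [ 0.5463 -0.079   0.15  ] 0.96
feed scene [ 0.5586 -0.0659  0.15  ] 0.9
   tri [ 0.5462 -0.0766  0.1423] [0.004037201889861283, 0.004037201889861187]
hole_small top [ 0.5395 -0.1861  0.11  ] 0.65
hole_small scene [ 0.5284 -0.2007  0.11  ] 0.76
   tri [ 0.5401 -0.1882  0.1173] [0.004446425508028003, 0.004446425508028064]
hole_large top [ 0.5334 -0.3123  0.071 ] 0.8
hole_large scene [ 0.5197 -0.3076  0.071 ] 0.64
   tri [ 0.5304 -0.3044  0.0791] [0.004395960860639741, 0.004395960860639832]
```

View pics/w1.png

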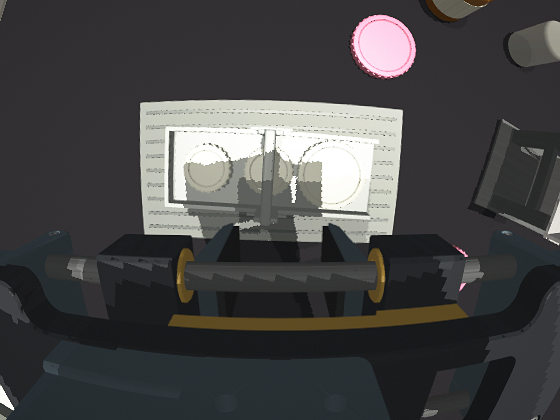

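The wrist view shows the tray at px (167–375, 127–218). The bar runs down column 268 between rows 130 and 222, with the lids at columns 207, 268 and 330 and the ramp head at right. I'll get the bar's ends and heading from these pixels.

Run:
```python
from h import *
np.set_printoptions(precision=4,suppress=True)
s=monitor.state()
P=lambda u,v,z:atz('wrist',[u/560,v/420],z,s)
im=cv2.imread('pics/w1.png')
a,b=P(269,130,.086),P(267,220,.086);print('bar ends',a,b,np.linalg.norm(a-b),'mid',(a+b)/2,'ang',np.degrees(np.arctan2(*(a-b)[1::-1]))-90)
m=[P(*c,.004) for c in((140,102),(403,110),(392,243),(146,238))];print('mat',*m)
print('mat len',np.linalg.norm(m[0]-m[1]),'hd',np.degrees(np.arctan2(*(m[1]-m[0])[1::-1])))
t=[P(*c,.030) for c in((166,127),(167,208))];print('tray back',t)
for cam in('top',):
    k=cv2.imread('pics/top0.png')
    c=[(120,243),(264,216),(276,290),(130,320)];q=[atz(cam,[u/560,v/420],.004) for u,v in c];print('mat top',*q,'mid',np.mean(q,0),'hd',np.degrees(np.arctan2(*(q[1]-q[0])[1::-1])),np.degrees(np.arctan2(*(q[2]-q[3])[1::-1])))
    for nm,prs,z in(('tray long',((140,251),(250,237)),.030),('tray low',((142,296),(255,279)),.030)):
        q=[atz(cam,[u/560,v/420],z) for u,v in prs];print(nm,q,np.degrees(np.arctan2(*(q[1]-q[0])[1::-1])))
cv2.imwrite('pics/ramp.png',cv2.resize(k[160:280,300:490],None,fx=4,fy=4,interpolation=cv2.INTER_CUBIC))
```

```text
bar ends [0.493  0.2881 0.086 ] [0.398  0.2674 0.086 ] 0.09728448980447973 mid [0.4455 0.2777 0.086 ] ang -77.66512990077317
mat [0.4946 0.4742 0.004 ] [0.5682 0.1232 0.004 ] [0.3842 0.0824 0.004 ] [0.3049 0.4312 0.004 ]
mat len 0.3586150213381934 hd -78.15658142752129
tray back [array([0.4691, 0.4186, 0.03  ]), array([0.366 , 0.3975, 0.03  ])]
mat top [0.498  0.4699 0.004 ] [0.5642 0.1138 0.004 ] [0.3828 0.0844 0.004 ] [0.314  0.4331 0.004 ] mid [0.4397 0.2753 0.004 ] hd -79.46620671202142 -78.84395515509577
tray long [array([0.476 , 0.4104, 0.03  ]), array([0.5086, 0.1467, 0.03  ])] -82.94148432490668
tray low [array([0.3706, 0.3993, 0.03  ]), array([0.4089, 0.134 , 0.03  ])] -81.78698673062053
```

View pics/ramp.png

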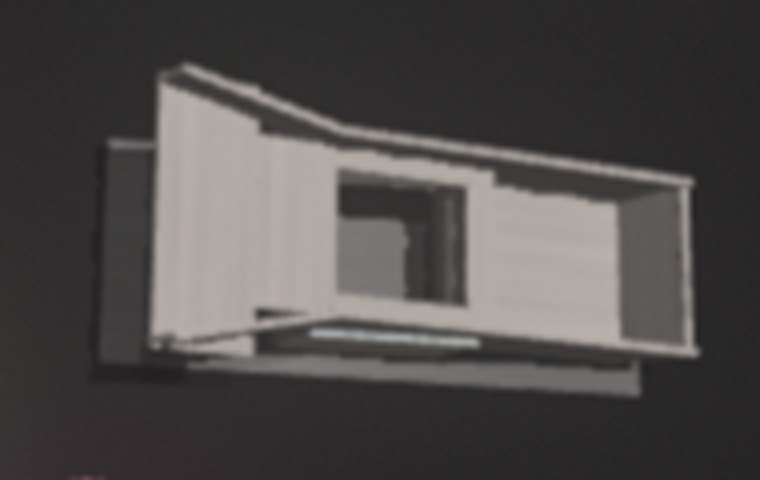

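```bash
python3 - <<'E'
from h import *
np.set_printoptions(precision=4,suppress=True)
T=lambda x,y,z:atz('top',[(x/4+300)/560,(y/4+160)/420],z)
a,b=T(162,83,.16),T(152,342,.16);h=(a+b)/2;print(a,b,np.linalg.norm(a-b))
for z in(.079,):
    c,d=T(691,183,z),T(696,351,z);e=(c+d)/2;print(c,d,np.linalg.norm(c-d),np.linalg.norm((e-h)[:2]))
    v=e-h;hd=np.arctan2(v[1],v[0]);print('hd',np.degrees(hd),'feed',h+.0265*np.array([np.cos(hd),np.sin(hd),0]),h)
# hole corners at deck: front z~.124? back ~.096
c=[T(338,170,.124),T(336,305,.124),T(467,307,.096),T(467,185,.096)];print(np.mean(c,0),*c)
E
python3 go.py 0.4415 0.2785 0.074 -78.5 g
```

```text
[ 0.6143 -0.0552  0.16  ] [ 0.4754 -0.0452  0.16  ] 0.1392627653183243
[ 0.5739 -0.3737  0.079 ] [ 0.4765 -0.367   0.079 ] 0.09762377998848727 0.3208104150311987
hd -93.51665172786258 feed [ 0.5432 -0.0766  0.16  ] [ 0.5449 -0.0502  0.16  ]
[ 0.5355 -0.1946  0.11  ] [ 0.5735 -0.1568  0.124 ] [ 0.4984 -0.1516  0.124 ] [ 0.5002 -0.2326  0.096 ] [ 0.57   -0.2375  0.096 ]
row [ 14.  -14.8 203.2] 0.042 or -6.241 | q [ 0.5   0.    2.1  -0.01  1.03  1.83] u [-0.007  0.003  1.   ] hd -76.1 p [0.4301 0.2613 0.2772] t 13.3 F [0.1 0.4 0.8] grip 0.495 0.0
```

```bash
python3 -m inch '[[14,-15,30,0.042],[14,-15,70,0.042],[14,-15,110,0.042],[14,-15,145,0.042],[14,-15,175,0.042],[14,-15,195,0.042],[14,-15,203,0.042],[14,-15,203,0.042]]'; python3 -m inch '[[0,0,0,0],[0,0,0,0],[0,0,0,0],[0,0,0,0],[0,0,0,0],[0,0,0,0]]' 1 45; python3 go.py 0.4415 0.2785 0.35 -78.5 g
```

```text
time: 13.97
tool_pos: [0.4399, 0.279, 0.2447]
tool_rot: [0.995, 0.1, 0.002, 0.002]
ft_force: [-0.6, -0.4, 0.6]
grip_width: 0.499
grip_force: 0.0
time: 14.47
tool_pos: [0.4405, 0.2793, 0.2469]
tool_rot: [0.995, 0.1, 0.004, 0.001]
ft_force: [-2.8, -1.6, 8.0]
grip_width: 0.124
grip_force: 45.0
row [   1.6    1.3 -275.1] 0.0 or -6.283 | q [ 0.52  0.36  2.14 -0.01  0.63  1.9 ] u [-0.008  0.002  1.   ] hd -78.5 p [0.4418 0.279  0.0749] t 14.47 F [-2.8 -1.6  8. ] grip 0.124 45.0
```

```bash
python3 -m inch '[[0,0,-8,0],[0,0,-25,0],[0,0,-50,0],[0,0,-80,0],[0,0,-112,0],[0,0,-145,0],[0,0,-180,0],[0,0,-210,0],[0,0,-235,0],[0,0,-250,0]]'; python3 go.py 0.4415 0.2785 0.35 -78.5 g
cat > t2.py <<'E'
from kin import *
for (x0,y0) in ((.42,.3),(.45,.3),(.5,.25)):
  b=least_squares(lambda x:np.r_[fk(x,P)[0]-[x0,y0,.5],10*(fk(x,P)[1].as_matrix()[:2,2]),x[5]-3.0],[.5,.1,2,0,1.,3.0]).x
  for w in (.4,.55):
    q=b
    for k in range(4):
        q=sim(q,[[0,0,0,1.5]]*4,w);p,r=fk(q,P);u=-r.as_matrix()[:,2]
        print((x0,y0),w,(k+1)*4,p.round(3),'tilt',np.degrees(np.arccos(u[2])).round(1),'dir',np.degrees(np.arctan2(u[1],u[0])).round(),'hd',np.degrees(np.arctan2(*r.as_matrix()[1::-1,1])).round(),q.round(2))
E
python3 t2.py | grep '^('
```

```text
time: 15.3
tool_pos: [0.4383, 0.2797, 0.4996]
tool_rot: [0.995, 0.1, 0.005, 0.001]
ft_force: [0.4, 0.9, -4.3]
grip_width: 0.134
grip_force: 45.0
row [  1.6   1.4 -22.3] 0.0 or -6.283 | q [ 0.52 -0.02  2.03 -0.01  1.13  1.9 ] u [-0.009  0.001  1.   ] hd -78.5 p [0.4399 0.2795 0.3276] t 15.3 F [ 0.4  0.9 -4.3] grip 0.134 45.0
(0.42, 0.3) 0.4 4 [0.449 0.246 0.494] tilt 7.2 dir -70.0 hd -155.0 [ 0.44 -0.03  2.05  0.14  1.12  3.08]
(0.42, 0.3) 0.4 8 [0.471 0.181 0.474] tilt 15.8 dir -77.0 hd -169.0 [ 0.28 -0.02  2.08  0.31  1.09  3.08]
(0.42, 0.3) 0.4 12 [0.482 0.12  0.44 ] tilt 24.3 dir -84.0 hd 177.0 [0.13 0.01 2.13 0.49 1.05 3.08]
(0.42, 0.3) 0.4 16 [0.483 0.069 0.393] tilt 32.7 dir -91.0 hd 163.0 [0.01 0.06 2.18 0.7  1.   3.08]
(0.42, 0.3) 0.55 4 [0.46  0.216 0.492] tilt 5.7 dir -71.0 hd -158.0 [ 0.38 -0.04  2.06  0.11  1.12  3.08]
(0.42, 0.3) 0.55 8 [0.484 0.114 0.468] tilt 12.5 dir -80.0 hd -174.0 [ 0.15 -0.03  2.1   0.25  1.09  3.08]
(0.42, 0.3) 0.55 12 [0.484 0.016 0.428] tilt 19.2 dir -89.0 hd 169.0 [-0.07  0.01  2.15  0.39  1.05  3.08]
(0.42, 0.3) 0.55 16 [ 0.465 -0.066  0.369] 
[... 1009 characters left out ...]
.128 0.473] tilt 16.3 dir -85.0 hd -176.0 [0.16 0.05 2.01 0.32 1.08 3.08]
(0.5, 0.25) 0.4 12 [0.533 0.069 0.438] tilt 25.3 dir -92.0 hd 170.0 [0.02 0.08 2.06 0.52 1.04 3.08]
(0.5, 0.25) 0.4 16 [0.525 0.022 0.391] tilt 34.0 dir -99.0 hd 156.0 [-0.08  0.13  2.11  0.73  0.99  3.08]
(0.5, 0.25) 0.55 4 [0.527 0.162 0.492] tilt 6.0 dir -80.0 hd -166.0 [0.24 0.04 1.98 0.12 1.12 3.08]
(0.5, 0.25) 0.55 8 [0.536 0.059 0.466] tilt 13.2 dir -88.0 hd 178.0 [0.03 0.05 2.02 0.26 1.08 3.08]
(0.5, 0.25) 0.55 12 [ 0.523 -0.035  0.422] tilt 20.4 dir -97.0 hd 162.0 [-0.16  0.08  2.08  0.42  1.03  3.08]
(0.5, 0.25) 0.55 16 [ 0.494 -0.108  0.359] tilt 27.4 dir -105.0 hd 145.0 [-0.33  0.15  2.15  0.59  0.96  3.08]
```

```bash
python3 -m inch '[[3,1,0,0.05],[8,3,0,0.15],[14,6,0,0.27],[20,9,0,0.39],[26,12,0,0.51],[31,14,0,0.63],[35,16,0,0.75],[37,17,0,0.87],[38,18,0,0.98],[38,18,0,1.08]]'; python3 go.py 0.4415 0.2785 0.35 -78.5 g; python3 -m inch '[[0,0,0,1.5],[0,0,0,1.5],[0,0,0,1.5],[0,0,0,1.5]]' >/dev/null;  python3 go.py 0.4415 0.2785 0.35 -78.5
```

```text
time: 16.13
tool_pos: [0.4792, 0.2695, 0.4965]
tool_rot: [0.904, -0.428, 0.003, 0.0]
ft_force: [-0.5, 0.0, -3.9]
grip_width: 0.131
grip_force: 45.0
row [-31.8  23.8 -25.7] -1.086 or 5.198 | q [ 0.47  0.04  1.97 -0.01  1.13  2.93] u [-0.006  0.003  1.   ] hd -140.7 p [0.4802 0.269  0.3246] t 16.13 F [-0.5  0.  -3.9] grip 0.131 45.0
row [-61.5  34.  147.1] -1.43 or 4.853 | q [0.34 0.03 2.   0.15 1.1  3.08] u [ 0.03  -0.13   0.991] hd -160.5 p [0.4984 0.2133 0.4882] t 16.47 F [ 0.   1.4 -3.6] grip 0.128 45.0
```

```bash
python3 -m inch '[[0,0,0,1.5],[0,0,0,1.5],[0,0,0,1.5],[0,0,0,1.5],[0,0,0,1.5]]' >/dev/null;  python3 go.py 0.4415 0.2785 0.35 -78.5
```

```text
row [-95.5  63.8 147.7] -1.765 or 4.518 | q [0.16 0.04 2.07 0.44 1.04 3.08] u [ 0.022 -0.371  0.929] hd -179.9 p [0.5078 0.1352 0.4503] t 16.88 F [ 0.8 -1.4 -3.5] grip 0.126 45.0
```

```bash
python3 -m inch '[[0,0,0,1.5],[0,0,0,1.5],[0,0,0,0.3]]' >/dev/null;  python3 go.py 0.53 0.16 0.5 -138
python3 - <<'E'
from h import *
im=eyes.camera('wrist'); cv2.imwrite('pics/w2.png',im)
E
```

```text
row [-112.4   -1.3  -43.2] -1.004 or 5.28 | q [0.05 0.07 2.12 0.57 1.01 3.08] u [ 0.005 -0.456  0.89 ] hd 169.2 p [0.5047 0.0821 0.4117] t 17.13 F [-0.5 -0.7 -4.3] grip 0.128 45.0
```

View pics/w2.png

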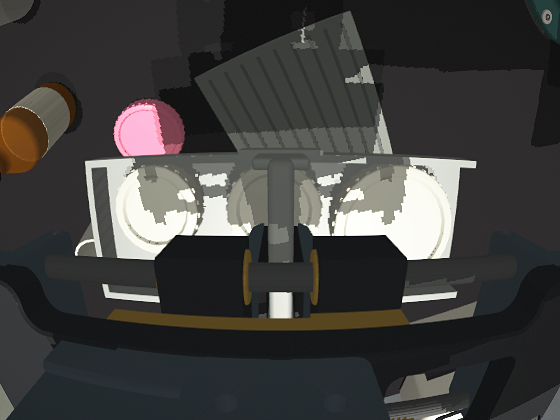

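The tilted tray, held level along its length, carries all three lids: small ones at (160,205) and (275,190), the large one at (390,215) nearest the open end. One more tilt row, then I'll work out the pour poses.

```bash
python3 -m inch '[[0,0,0,1.5],[0,0,0,0.15]]' >/dev/null
cat > pour.py <<'E'
"""pour.py psi:h[:back] ... -> rows so that the tray lip floor sits h mm over deck at feed (back mm up-ramp), heading psi off the ramp"""
import sys
from h import *
HD=-93.7; FEED=np.array([.5435,-.0775,.150])
s=monitor.state(); r=R.from_quat(s['tool_rot']); M=r.as_matrix(); p=np.array(s['tool_pos']); u=-M[:,2]
lip=p-.239*u+.135*M[:,1]
print('u',u.round(3),'tilt',np.degrees(np.arccos(u[2])).round(1),'dir',np.degrees(np.arctan2(u[1],u[0])).round(1),'hd',np.degrees(np.arctan2(M[1,1],M[0,1])).round(1),'pitch',np.degrees(-np.arcsin(M[2,1])).round(1),'lip',lip.round(4),'rel',(lip-FEED).round(4),'q',s['q'].round(2),'t',round(s['time'],2))
for a in sys.argv[1:]:
    v=list(map(float,a.split(':')))+[0]; hd=np.radians(HD-v[0])
    f=lambda t:(lambda m:np.arctan2(m[1,1],m[0,1]))((r*R.from_euler('z',t)).as_matrix())
    t=0
    for _ in range(30): t+=(f(t)-hd+np.pi)%(2*np.pi)-np.pi
    t=(t+np.pi)%(2*np.pi)-np.pi
    y=(r*R.from_euler('z',t)).as_matrix()[:,1]
    tgt=FEED+[0,0,v[1]/1e3]-v[2]/1e3*np.array([np.cos(np.radians(HD)),np.sin(np.radians(HD)),0])
    print(a,'row',(M.T@(tgt-.135*y+.239*u-p)*1e3).round(0),round(t,3))
E
python3 pour.py 60:60:10 50:45:5
```

```text
u [-0.006 -0.491  0.871] tilt 29.4 dir -90.7 hd 163.5 pitch -8.8 lip [0.3733 0.2092 0.1994] rel [-0.1702  0.2867  0.0494] q [-0.02  0.1   2.15  0.63  0.99  3.08] t 17.35
60:60:10 row [  68. -193. -144.] -0.844
50:45:5 row [  64. -176. -134.] -1.028
```

```bash
python3 pour.py 60:80:10; python3 -m inch '[[2,-5,-8,-0.03],[7,-17,-28,-0.1],[14,-36,-52,-0.19],[23,-62,-80,-0.3],[32,-91,-106,-0.42],[42,-122,-128,-0.54],[51,-150,-145,-0.65],[59,-172,-155,-0.75],[64,-186,-160,-0.82],[66,-192,-161,-0.844]]'; python3 -m inch '[[0,0,0,0]]' >/dev/null
python3 - <<'E'
from h import *
im=eyes.camera('top'); b=eyes.camera('scene'); cv2.imwrite('pics/mix1.png',np.hstack([im[120:330,230:510],b[110:320,80:360]]))
for n in('tray_lip','tray_grip'):
    A=eyes.place_of(n,'top')[:1];B=eyes.place_of(n,'scene')[:1]
    if A and B: print(n,tri([ray('top',A[0]['location']),ray('scene',B[0]['location'])]),A[0]['confidence'],B[0]['confidence'])
E
python3 pour.py 60:80:10 52:70:5 45:62 38:54 31:45 24:36 17:28 10:21 3:15 0:13
```

```text
u [-0.006 -0.491  0.871] tilt 29.4 dir -90.7 hd 163.5 pitch -8.8 lip [0.3733 0.2092 0.1994] rel [-0.1702  0.2867  0.0494] q [-0.02  0.1   2.15  0.63  0.99  3.08] t 17.35
60:80:10 row [  58. -190. -162.] -0.844
time: 18.18
tool_pos: [0.6627, -0.1327, 0.4702]
tool_rot: [0.839, -0.482, -0.123, -0.221]
ft_force: [0.4, 0.2, -3.9]
grip_width: 0.129
grip_force: 45.0
u [-0.006 -0.491  0.871] tilt 29.4 dir -90.8 hd -153.4 pitch 14.5 lip [ 0.5456 -0.0721  0.2277] rel [0.0021 0.0054 0.0777] q [-0.28  0.29  1.74  0.51  1.29  2.14] t 18.57
60:80:10 row [-4. -1.  0.] 0.005
52:70:5 row [-17.   5.   7.] -0.142
45:62 row [-26.  13.  11.] -0.267
38:54 row [-38.  20.  18.] -0.388
31:45 row [-49.  29.  26.] -0.505
24:36 row [-58.  40.  34.] -0.618
17:28 row [-66.  51.  41.] -0.729
10:21 row [-73.  63.  47.] -0.838
3:15 row [-80.  76.  52.] -0.945
0:13 row [-83.  81.  54.] -0.99
```

View pics/mix1.png

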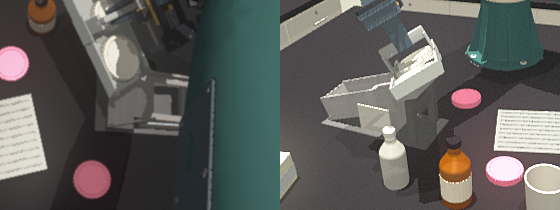

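```bash
python3 -m inch '[[-15,5,7,-0.12],[-25,12,11,-0.245],[-37,19,17,-0.37],[-48,28,25,-0.49],[-57,39,33,-0.61],[-66,51,41,-0.73],[-73,63,47,-0.85],[-80,76,52,-0.95],[-83,81,54,-0.99],[-83,81,54,-0.99]]'; python3 -m inch '[[0,0,0,0],[0,0,0,0],[0,0,0,0],[0,0,0,0],[0,0,0,0],[0,0,0,0]]'
python3 - <<'E'
from h import *
im=eyes.camera('top'); b=eyes.camera('scene'); cv2.imwrite('pics/mix2.png',np.hstack([cv2.resize(im[120:330,280:480],None,fx=2,fy=2),cv2.resize(b[150:280,100:280],None,fx=2,fy=420/260)]))
E
python3 pour.py 0:13
```

```text
time: 19.4
tool_pos: [0.5487, -0.0767, 0.437]
tool_rot: [0.967, -0.027, -0.004, -0.254]
ft_force: [0.2, 0.0, -2.8]
grip_width: 0.129
grip_force: 45.0
time: 19.9
tool_pos: [0.5502, -0.0773, 0.4372]
tool_rot: [0.967, -0.028, -0.004, -0.254]
ft_force: [-0.3, 0.1, -2.0]
grip_width: 0.13
grip_force: 45.0
u [-0.007 -0.491  0.871] tilt 29.4 dir -90.8 hd -93.7 pitch 29.4 lip [ 0.5441 -0.0775  0.1627] rel [0.0006 0.     0.0127] q [-0.25  0.13  2.    0.54  1.19  1.13] t 20.0
0:13 row [-1. -0. -0.] -0.001Traceback (most recent call last):
  File "<stdin>", line 2, in <module>
    return _nx.concatenate(arrs, 1, dtype=dtype, casting=casting)
           ~~~~~~~~~~~~~~~^^^^^^^^^^^^^^^^^^^^^^^^^^^^^^^^^^^^^^^
ValueError: all the input array dimensions except for the concatenation axis must match exactly, but along dimension 0, the array at index 0 has size 420 and the array at index 1 has size 210
```

Run:
```python
from h import *
im=eyes.camera('top'); b=eyes.camera('scene'); cv2.imwrite('pics/mix2.png',np.hstack([cv2.resize(im[150:290,280:480],(400,420)),cv2.resize(b[150:280,100:270],(400,420))]))
```

```text
(no output)
```

View pics/mix2.png

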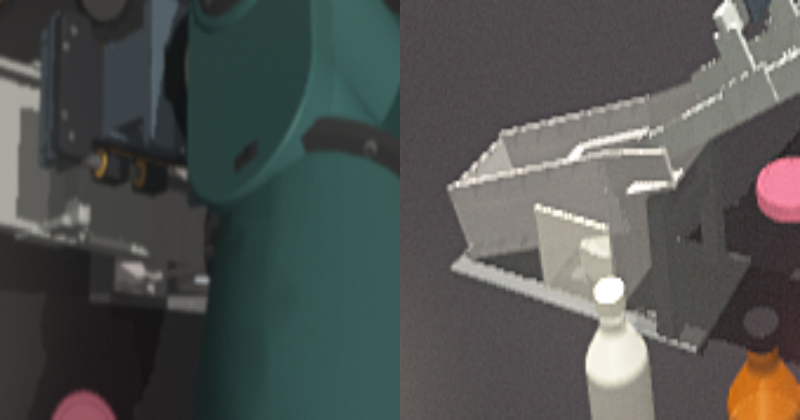

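```bash
python3 -m inch '[[0,0,0,0],[0,0,0,0],[0,0,0,0],[0,0,0,0],[0,0,0,0],[0,0,0,0]]'
python3 - <<'E'
from h import *
a=eyes.camera('wrist'); b=eyes.camera('scene'); cv2.imwrite('pics/mix3.png',np.hstack([cv2.resize(a,(440,330)),cv2.resize(b[150:280,100:270],(360,330))]))
for n in('lid_small1_mid','lid_large_mid'):
    for c in('wrist','scene'): print(n,c,[(np.round(np.array(x['location'])*[560,420]),round(x['confidence'],2)) for x in eyes.recognise(n,c)])
E
```

```text
time: 20.6
tool_pos: [0.5501, -0.0773, 0.4372]
tool_rot: [0.967, -0.028, -0.004, -0.254]
ft_force: [0.5, 0.4, -2.8]
grip_width: 0.129
grip_force: 45.0
lid_small1_mid wrist [(array([431.,  20.]), 0.68), (array([543., 204.]), 0.6)]
lid_small1_mid scene []
lid_large_mid wrist [(array([269., 114.]), 0.89), (array([417., 317.]), 0.57)]
lid_large_mid scene [(array([302., 280.]), 0.76), (array([266., 209.]), 0.55)]
```

View pics/mix3.png

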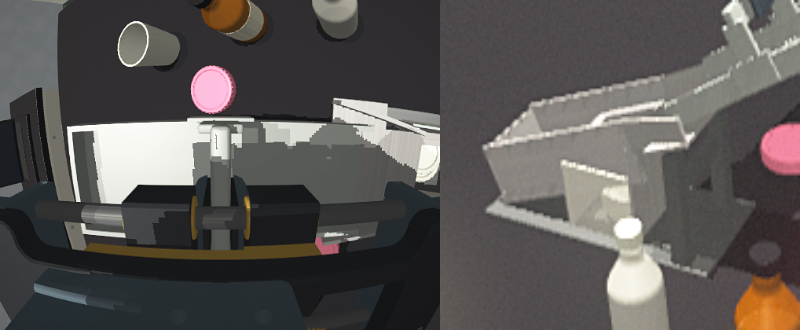

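```bash
python3 -m inch '[[0,-5,-10,0],[0,-20,-25,0],[0,-45,-45,0],[0,-80,-65,0],[0,-120,-85,0],[0,-155,-95,0],[0,-180,-100,0],[0,-190,-100,0]]' >/dev/null; python3 go.py .5 .1 .5 0
python3 - <<'E'
from h import *
im=eyes.camera('top'); b=eyes.camera('scene'); cv2.imwrite('pics/mix4.png',np.hstack([cv2.resize(im[150:290,310:500],(480,354)),cv2.resize(b[150:280,100:270],(320,354))]))
E
cat > t3.py <<'E'
from kin import *
u=np.array([-.007,-.491,0]);u[2]=np.sqrt(1-u@u)
for (x0,y0) in ((.5,-.1),(.55,.0),(.6,-.1),(.6,-.2)):
  b=least_squares(lambda x:np.r_[fk(x,P)[0]-[x0,y0,.5],10*(fk(x,P)[1].as_matrix()[:2,2]+u[:2]),.1*(x[5]+3.0)],[0,.1,2,.6,1.,-3.0]).x
  q=b;print(('b',),b.round(2),fk(b,P)[0].round(3))
  for k in range(7):
        q=sim(q,[[0,0,0,-1.5]]*2,.4);p,r=fk(q,P);v=-r.as_matrix()[:,2]
        print((x0,y0),(k+1)*2,p.round(3),'u',v.round(3),'hd',np.degrees(np.arctan2(*r.as_matrix()[1::-1,1])).round(),q.round(2))
E
python3 t3.py | grep '^('
```

```text
row [-60.8  11.5 134.7] -1.63 or 4.653 | q [-0.04 -0.04  1.84  0.52  1.38  1.48] u [-0.011 -0.491  0.871] hd -93.5 p [0.5599 0.0408 0.622 ] t 21.57 F [ 0.4 -0.7 -2.2] grip 0.129 45.0
('b',) [-0.31 -0.01  2.04  0.51  1.32 -3.  ] [ 0.5 -0.1  0.5]
(0.5, -0.1) 2 [ 0.506 -0.076  0.514] u [ 0.005 -0.458  0.889] hd 155.0 [-0.26 -0.03  2.02  0.47  1.32 -3.08]
(0.5, -0.1) 4 [ 0.513 -0.038  0.533] u [ 0.017 -0.407  0.913] hd 160.0 [-0.18 -0.05  2.    0.42  1.31 -3.08]
(0.5, -0.1) 6 [0.517 0.001 0.549] u [ 0.024 -0.352  0.936] hd 166.0 [-0.1  -0.06  1.98  0.37  1.3  -3.08]
(0.5, -0.1) 8 [0.517 0.04  0.563] u [ 0.026 -0.296  0.955] hd 171.0 [-0.01 -0.08  1.97  0.31  1.29 -3.08]
(0.5, -0.1) 10 [0.514 0.081 0.574] u [ 0.021 -0.238  0.971] hd 177.0 [ 0.08 -0.09  1.95  0.25  1.28 -3.08]
(0.5, -0.1) 12 [0.507 0.121 0.582] u [ 0.011 -0.178  0.984] hd -177.0 [ 0.16 -0.09  1.94  0.19  1.27 -3.08]
(0.5, -0.1) 14 [0.497 0.161 0.588] u [-0.006 -0.119  0.993] hd -171.0 [ 0.25 -0.1   1.94  0.12  1.27 -3.08]
('b',) [-0.11  0.04  1.98  0.55  1.23 -3.  ] [0.55 0.   0.5 ]
(0.55, 0.0) 2 [0.552 0.023 0.514] u [ 0.
[... 1651 characters left out ...]
hd 151.0 [-0.37  0.2   1.78  0.45  1.38 -3.08]
(0.6, -0.2) 4 [ 0.626 -0.146  0.532] u [ 0.025 -0.42   0.907] hd 154.0 [-0.31  0.19  1.75  0.41  1.39 -3.08]
(0.6, -0.2) 6 [ 0.639 -0.112  0.549] u [ 0.039 -0.375  0.926] hd 158.0 [-0.25  0.18  1.72  0.37  1.39 -3.08]
(0.6, -0.2) 8 [ 0.649 -0.076  0.564] u [ 0.049 -0.329  0.943] hd 162.0 [-0.19  0.18  1.7   0.32  1.39 -3.08]
(0.6, -0.2) 10 [ 0.657 -0.039  0.577] u [ 0.056 -0.281  0.958] hd 166.0 [-0.13  0.17  1.68  0.28  1.39 -3.08]
(0.6, -0.2) 12 [ 0.661 -0.001  0.588] u [ 0.059 -0.232  0.971] hd 170.0 [-0.06  0.17  1.66  0.23  1.39 -3.08]
(0.6, -0.2) 14 [0.663 0.038 0.597] u [ 0.058 -0.183  0.981] hd 175.0 [ 0.    0.17  1.65  0.19  1.39 -3.08]
```

View pics/mix4.png

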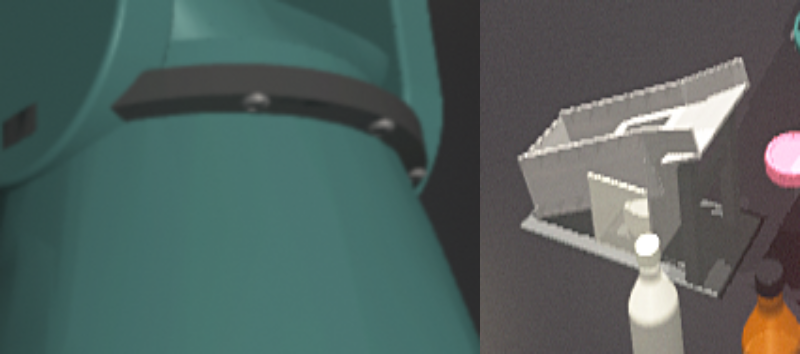

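```bash
python3 go.py .54 -.03 .58 0; python3 -m inch '[[-15,60,60,-1.25],[-15,60,60,-1.25],[-15,60,60,-1.25],[-15,60,60,-1.25],[-15,60,60,-1.25],[-15,60,60,-1.25],[-15,60,60,-1.25],[-15,60,60,-1.25],[-15,60,60,-1.25],[-15,60,60,-1.25]]' >/dev/null; python3 -m inch '[[0,0,0,-1.25],[0,0,0,-1.25],[0,0,0,-1.25],[0,0,0,-1.25],[0,0,0,-1.25],[0,0,0,-1.25],[0,0,0,-1.25],[0,0,0,-1.25],[0,0,0,-1.25],[0,0,0,-1.25]]' >/dev/null;  python3 -m inch '[[0,0,0,-1.25],[0,0,0,-1.25],[0,0,0,-1.25],[0,0,0,-1.25],[0,0,0,-1.25],[0,0,0,-1.25],[0,0,0,-1.25],[0,0,0,-1.25],[0,0,0,-1.25],[0,0,0,-1.25]]' >/dev/null; python3 go.py .54 -.03 .58 0
```

```text
row [-15.6  80.8  -0.6] -1.629 or 4.654 | q [-0.04 -0.03  1.84  0.52  1.38  1.47] u [-0.008 -0.49   0.871] hd -93.6 p [0.5599 0.0398 0.6187] t 21.67 F [ 0.9 -0.4 -4.6] grip 0.129 45.0
row [ 10.6 -14.2 -62.2] 2.124 or -4.159 | q [-0.08 -0.    1.96  0.54  1.27 -2.4 ] u [-0.005 -0.49   0.871] hd 125.4 p [0.5418 0.0159 0.5345] t 24.17 F [-0.  -0.6 -3. ] grip 0.128 45.0
```

```bash
python3 -m inch '[[10,-35,-5,-1.25],[10,-35,-5,-1.25],[10,-35,-5,-1.25],[10,-35,-5,-1.25],[10,-35,-5,-1.25],[10,-35,-5,-1.25]]' >/dev/null; python3 go.py .54 -.03 .58 0;  python3 -m inch '[[0,0,0,-1.5],[0,0,0,-1.5],[0,0,0,-1.5],[0,0,0,-1.5],[0,0,0,-1.5],[0,0,0,-1.5],[0,0,0,-1.5],[0,0,0,-1.5]]' >/dev/null; python3 go.py .54 -.03 .58 0
```

```text
row [ 19.1   8.6 -57.3] 2.816 or -3.467 | q [-0.09  0.02  1.94  0.5   1.28 -3.07] u [ 0.002 -0.461  0.887] hd 163.3 p [0.5541 0.0101 0.5362] t 24.67 F [ 0.5 -0.4 -4.3] grip 0.129 45.0
row [185.3   5.2 -37.8] -3.032 or 3.251 | q [ 0.23 -0.05  1.92  0.14  1.13 -3.08] u [-0.103 -0.152  0.983] hd -173.7 p [0.5259 0.1584 0.5691] t 25.33 F [ 0.4 -0.6 -2.4] grip 0.131 45.0
```

```bash
python3 go.py .52 -.3 .56 140; python3 -c "
from kin import *
from h import monitor
s=monitor.state();r0=R.from_quat(s['tool_rot']);u=-r0.as_matrix()[:,2]
for y0 in(-.2,-.3,-.4):
    b=least_squares(lambda x:np.r_[fk(x,P)[0]-[.52,y0,.56],10*(fk(x,P)[1].as_matrix()[:2,2]+u[:2]),.1*(x[5]+3.06)],[-.5,.1,2,.1,1.,-3.06]).x
    q=b
    for k in range(5):
        q=sim(q,[[0,0,0,-1.5]]*1,.35);p,r=fk(q,P);print((y0,),p.round(3),'u',-r.as_matrix()[:,2].round(3),q.round(2))
" | grep '^('
```

```text
row [450.9  56.5 -61.2] 0.818 or -5.466 | q [ 0.23 -0.05  1.92  0.14  1.13 -3.08] u [-0.103 -0.152  0.983] hd -173.7 p [0.5259 0.1584 0.5691] t 25.33 F [ 0.4 -0.6 -2.4] grip 0.131 45.0
(-0.2,) [ 0.525 -0.187  0.562] u [-0.09  -0.123  0.988] [-0.4  -0.01  1.9   0.16  1.22 -3.08]
(-0.2,) [ 0.531 -0.172  0.564] u [-0.077 -0.087  0.993] [-0.37 -0.01  1.9   0.12  1.22 -3.08]
(-0.2,) [ 0.537 -0.156  0.566] u [-0.065 -0.051  0.997] [-0.33 -0.01  1.9   0.07  1.21 -3.08]
(-0.2,) [ 0.542 -0.14   0.566] u [-0.055 -0.014  0.998] [-0.3  -0.01  1.9   0.03  1.21 -3.08]
(-0.2,) [ 0.546 -0.124  0.566] u [-0.046  0.024  0.999] [-0.26 -0.01  1.9  -0.01  1.21 -3.08]
(-0.3,) [ 0.527 -0.289  0.562] u [-0.086 -0.126  0.988] [-0.56  0.07  1.82  0.16  1.25 -3.08]
(-0.3,) [ 0.536 -0.275  0.565] u [-0.068 -0.094  0.993] [-0.53  0.07  1.81  0.12  1.25 -3.08]
(-0.3,) [ 0.544 -0.26   0.566] u [-0.051 -0.061  0.997] [-0.49  0.07  1.81  0.08  1.25 -3.08]
(-0.3,) [ 0.551 -0.246  0.567] u [-0.035 -0.027  0.999] [-0.46  0.07  1.81  0.04  1.24 -3.08]
(-0.3,) [ 0.558 -0.231  0.567] u [-0.021  0.008  1.   ] [-0.43  0.07  1.81  0.    1.24 -3.08]
(-0.4,) [ 0.529 -0.39   0.562] u [-0.084 -0.129  0.988] [-0.69  0.17  1.71  0.16  1.29 -3.08]
(-0.4,) [ 0.539 -0.378  0.565] u [-0.063 -0.101  0.993] [-0.66  0.17  1.7   0.12  1.28 -3.08]
(-0.4,) [ 0.548 -0.365  0.566] u [-0.042 -0.072  0.996] [-0.63  0.17  1.7   0.09  1.28 -3.08]
(-0.4,) [ 0.558 -0.352  0.567] u [-0.023 -0.042  0.999] [-0.6   0.17  1.7   0.05  1.28 -3.08]
(-0.4,) [ 0.566 -0.339  0.567] u [-0.004 -0.012  1.   ] [-0.58  0.17  1.7   0.01  1.28 -3.08]
```

Target y = -0.38.

```bash
python3 -m inch '[[530,66,-65,0.9],[530,66,-65,0.9],[530,66,-65,0.9],[530,66,-65,0.9],[530,66,-65,0.9],[530,66,-65,0.9],[530,66,-65,0.9],[530,66,-65,0.9],[530,66,-65,0.9],[530,66,-65,0.9]]' >/dev/null; python3 go.py .52 -.38 .56 140
```

```text
row [ 81.4 -84.  -24.1] -0.085 or 6.198 | q [-0.53  0.04  1.86  0.2   1.23 -2.95] u [-0.102 -0.155  0.983] hd 135.2 p [ 0.5197 -0.2607  0.5543] t 26.17 F [ 1.   0.4 -3. ] grip 0.131 45.0
```

```bash
python3 -m inch '[[81,-84,-24,-0.05],[81,-84,-24,-0.05],[81,-84,-24,-0.05]]' >/dev/null; python3 go.py .52 -.38 .56 140;  python3 -m inch '[[0,0,0,-1.5],[0,0,0,-1.5]]' >/dev/null;python3 go.py .52 -.38 .56 140
```

```text
row [21.3 -2.3  0.2] -0.07 or 6.213 | q [-0.65  0.15  1.73  0.17  1.28 -3.08] u [-0.088 -0.139  0.986] hd 136.1 p [ 0.533  -0.3634  0.5638] t 26.42 F [ 0.2  0.1 -1.4] grip 0.125 45.0
row [76.4 -3.8  3.5] 0.052 or -6.231 | q [-0.56  0.14  1.72  0.08  1.27 -3.08] u [-0.045 -0.063  0.997] hd 143.0 p [ 0.5627 -0.3172  0.5694] t 26.58 F [-0.2  0.7 -2.7] grip 0.128 45.0
```

```bash
python3 -m inch '[[0,0,0,-0.12],[0,0,0,-0.12],[0,0,0,-0.12]]' >/dev/null;python3 go.py .44 .277 .5 -78.5
```

```text
row [-392.2  422.7   85.3] -2.346 or 3.937 | q [-0.5   0.14  1.72  0.04  1.27 -3.08] u [-0.028 -0.033  0.999] hd 147.0 p [ 0.5792 -0.2845  0.5708] t 26.83 F [ 0.1 -0.6 -2.4] grip 0.131 45.0
```

```bash
python3 -m inch '[[0,0,0,-0.12],[0,0,0,-0.12],[0,0,0,-0.12]]' >/dev/null;python3 go.py .44 .277 .5 -78.5
```

```text
row [-388.8  392.9   69.4] -2.279 or 4.004 | q [-0.44  0.14  1.72  0.01  1.27 -3.08] u [-0.014  0.     1.   ] hd 150.9 p [ 0.5936 -0.2537  0.5717] t 27.08 F [ 0.3 -0.  -2.4] grip 0.13 45.0
```

```bash
python3 -m inch '[[-389,393,0,1.25],[-389,393,0,1.25],[-389,393,0,1.25],[-389,393,0,1.25],[-389,393,0,1.25],[-389,393,0,1.25],[-389,393,0,1.25],[-389,393,0,1.25],[-389,393,0,1.25],[-389,393,0,1.25]]' >/dev/null; python3 -m inch '[[0,0,0,1.25],[0,0,0,1.25],[0,0,0,1.25],[0,0,0,1.25],[0,0,0,1.25],[0,0,0,1.25],[0,0,0,1.25],[0,0,0,1.25],[0,0,0,1.25],[0,0,0,1.25]]' >/dev/null;python3 go.py .44 .277 .5 -78.5
```

```text
row [161.3 -14.3  69.1] 1.57 or -4.713 | q [ 0.2  -0.12  1.99 -0.    1.26  0.  ] u [-0.014  0.001  1.   ] hd 11.5 p [0.485  0.1218 0.57  ] t 28.75 F [-0.9  0.6 -3.3] grip 0.127 45.0
```

```bash
python3 -m inch '[[161,-14,69,1.25],[161,-14,69,1.25],[161,-14,69,1.25],[161,-14,69,1.25],[161,-14,69,1.25],[161,-14,69,1.25],[161,-14,69,1.25],[161,-14,69,1.25],[161,-14,69,1.25],[161,-14,69,1.25]]' >/dev/null; python3 -m inch '[[0,0,0,0.12],[0,0,0,0.24],[0,0,0,0.32],[0,0,0,0.32]]' >/dev/null;python3 go.py .4405 .2775 .077 -78.5 g
```

```text
row [ -4.6  -2.9 251.1] 0.047 or -6.236 | q [ 0.52 -0.02  2.03 -0.01  1.13  1.84] u [-0.015  0.002  1.   ] hd -75.8 p [0.4419 0.2762 0.3282] t 29.92 F [-0.3 -0.7 -2.1] grip 0.13 45.0
```

```bash
python3 -m inch '[[-2,-1,15,0.02],[-5,-3,45,0.047],[-5,-3,85,0.047],[-5,-3,125,0.047],[-5,-3,160,0.047],[-5,-3,190,0.047],[-5,-3,215,0.047],[-5,-3,233,0.047],[-5,-3,243,0.047],[-5,-3,246,0.047]]' >/dev/null;python3 go.py .4405 .2775 .0755 -78.5 g;  python3 -m inch '[[0,0,1,0],[0,0,2,0],[0,0,3,0],[0,0,4,0],[0,0,4,0]]' ;python3 go.py .4405 .2775 .077 -78.5 g
```

```text
row [1.  0.4 5.5] 0.007 or -6.276 | q [ 0.52  0.34  2.15 -0.01  0.64  1.9 ] u [-0.013  0.003  1.   ] hd -78.1 p [0.4394 0.2777 0.0809] t 30.75 F [-0.2 -1.  -2.6] grip 0.13 45.0
time: 31.17
tool_pos: [0.4374, 0.2791, 0.2511]
tool_rot: [0.995, 0.104, 0.008, 0.001]
ft_force: [0.5, -0.0, -2.3]
grip_width: 0.128
grip_force: 45.0
row [-0.   1.5  2.1] 0.007 or -6.276 | q [ 0.52  0.35  2.15 -0.02  0.63  1.9 ] u [-0.016  0.001  1.   ] hd -78.1 p [0.4402 0.279  0.0791] t 31.17 F [ 0.5 -0.  -2.3] grip 0.128 45.0
```

```bash
python3 -m inch '[[0,1,1,0],[0,1,2,0],[0,1,3,0],[0,1,3,0]]' ; python3 -m inch '[[0,0,0.7,0],[0,0,1.3,0],[0,0,1.3,0]]' ; python3 go.py .4405 .2775 .077 -78.5 g
```

```text
time: 31.5
tool_pos: [0.4375, 0.278, 0.2475]
tool_rot: [0.995, 0.103, 0.008, 0.001]
ft_force: [0.1, 0.1, 0.3]
grip_width: 0.124
grip_force: 45.0
time: 31.75
tool_pos: [0.438, 0.2781, 0.2469]
tool_rot: [0.995, 0.104, 0.008, 0.001]
ft_force: [0.8, -5.1, 10.7]
grip_width: 0.13
grip_force: 45.0
row [-0.4  0.4 -2.1] 0.007 or -6.276 | q [ 0.52  0.35  2.15 -0.02  0.62  1.9 ] u [-0.016  0.001  1.   ] hd -78.1 p [0.4408 0.2779 0.0749] t 31.75 F [ 0.8 -5.1 10.7] grip 0.13 45.0
```

Seated on the mat. I'll back off 1 mm, open, retreat upward and look.

```bash
python3 -m inch '[[0,0,-1,0],[0,0,-1,0],[0,0,-1,0],[0,0,-1,0],[0,0,-1,0],[0,0,-1,0]]' 0.5; python3 -m inch '[[0,0,-8,0],[0,0,-25,0],[0,0,-55,0],[0,0,-95,0],[0,0,-135,0],[0,0,-170,0],[0,0,-205,0],[0,0,-240,0],[0,0,-260,0],[0,0,-260,0]]'; python3 -m inch '[[-10,-170,0,0],[-40,-340,0,0],[-40,-340,0,0],[-40,-340,0,0],[-40,-340,0,0],[-40,-340,0,0],[-40,-340,0,0],[-40,-340,0,0],[-40,-340,0,0],[-40,-340,0,0]]'
python3 - <<'E'
from h import *
t=eyes.camera('top'); b=eyes.camera('scene')
cv2.imwrite('pics/fin.png',np.hstack([cv2.resize(t[150:330,110:490],(760,360))]).copy() if 0 else np.vstack([cv2.resize(t[160:330,110:490],(684,306)),cv2.resize(b[160:280,110:450],(684,241))]))
np.set_printoptions(precision=4,suppress=True)
for n,z in(('tray_grip',.073),('tray_lip',.008),('lid_small1_mid',.014),('lid_large_mid',.06)):
    for c in('top','scene'):
        print(n,c,[(np.round(np.array(x['location'])*[560,420]),atz(c,x['location'],z),round(x['confidence'],2)) for x in eyes.place_of(n,c)])
E
```

```text
time: 32.25
tool_pos: [0.4374, 0.278, 0.2472]
tool_rot: [0.995, 0.104, 0.008, 0.001]
ft_force: [-0.5, 0.4, -0.1]
grip_width: 0.496
grip_force: 0.0
time: 33.08
tool_pos: [0.4337, 0.2786, 0.5127]
tool_rot: [0.995, 0.103, 0.011, -0.0]
ft_force: [0.5, -0.1, 1.2]
grip_width: 0.5
grip_force: 0.0
time: 33.92
tool_pos: [0.3229, 0.6048, 0.5039]
tool_rot: [0.994, 0.105, 0.007, 0.002]
ft_force: [-0.5, -0.7, 0.1]
grip_width: 0.497
grip_force: 0.0
tray_grip top [(array([190., 268.]), array([0.4336, 0.2794, 0.073 ]), 0.87)]
tray_grip scene [(array([366., 215.]), array([0.4199, 0.2821, 0.073 ]), 0.97)]
tray_lip top [(array([252., 254.]), array([0.4693, 0.1431, 0.008 ]), 0.66)]
tray_lip scene [(array([311., 240.]), array([0.4812, 0.1506, 0.008 ]), 0.81), (array([366., 217.]), array([0.3269, 0.2726, 0.008 ]), 0.46)]
lid_small1_mid top [(array([386., 216.]), array([ 0.5616, -0.1885,  0.014 ]), 0.86)]
lid_small1_mid scene [(array([363., 243.]), array([0.4634, 0.2845, 0.014 ]), 0.16)]
lid_large_mid top [(array([241., 186.]), array([0.6288, 0.1666, 0.06  ]), 0.85), (array([443., 226.]), array([ 0.5288, -0.3095,  0.06  ]), 0.84), (array([322., 302.]), array([ 0.3577, -0.0204,  0.06  ]), 0.72)]
lid_large_mid scene [(array([267., 208.]), array([0.4414, 0.0133, 0.06  ]), 0.7), (array([307., 279.]), array([0.6982, 0.1965, 0.06  ]), 0.58)]
```

View pics/fin.png

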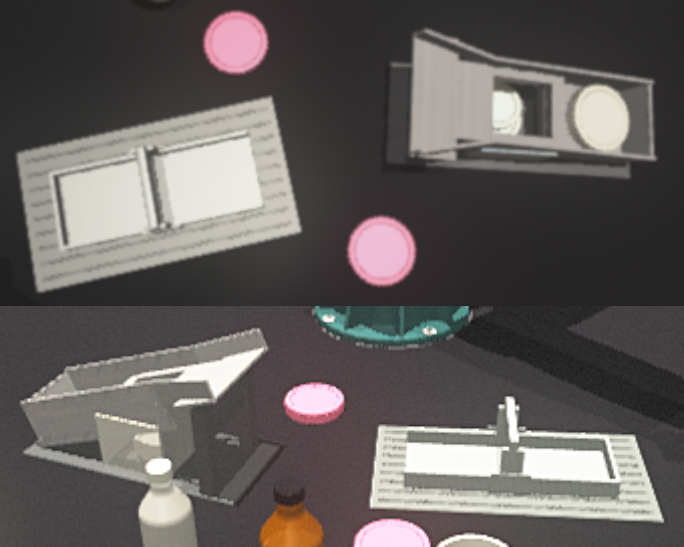

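The final view shows the empty tray level, centred and lengthwise on the mat. The large lid is in the second pocket at (598,117) and the small ones are in the bin under the first hole at (507,107), overlapping in this view. Nothing else has moved.

```bash
python3 -c "
from plant import close_job
print(close_job())"
```

```text
the job is handed in; nothing more can be done
None
```

Job handed in at about 34 s of the 54 s limit: the large lid is in the second pocket, the small lids went through the first hole into the bin (they overlap in the final picture, so I couldn't count both separately), and the empty tray stands level, centred and lengthwise on the mat.

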